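# Move a swinging dipping basket from the drip cup to the rinse dish

## Task

Take the dipping basket of microscope parts by its loose black grip only, draw it straight out along the slope of the drip cup without levering it upright inside, and carry it to the blue rinse dish without setting it down on the bench or touching anything else with it. Steady it so that it hangs still above the middle of the dish, clear of the rim, for three seconds, then lower it without knocking the side of the dish, stand it gently on the dish's floor and let go. Do not spill the parts, and leave the dish and the other things on the bench where they are.

Things in the scene. Friction and masses are not known exactly. Their poses are not given: they have to be found in the camera images.
- basket: round steel wire dipping basket, 60 mm diameter, 50 mm high, brass rings inside, about 450 g (varies), with a tall wire bail. Origin: centre of its underside; z runs up its axis to the bail's cross wire, 235 mm above the origin and 100 mm long along the basket's y. Bail legs at y = +-50 mm over the top 110 mm, +-29 mm at the rim. It starts in the drip cup, leaning 0.22 rad to the cup's +x
- swing_axis (a point): middle of the bail's cross wire (y runs along it). The basket swings about it almost without friction (decay time about 35 s), in its own x-z plane only; centre of mass 200 mm below it. Hung from a grip held still it is a pendulum of equivalent length 207 mm, period about 0.91 s
- grip: loose black plastic grip on the cross wire, the only place to hold the basket: a flat block 16 (x) by 50 (y, along the wire) by 34 mm (z), 40 g. Origin: its centre; the cross wire (swing axis) runs 8 mm above the origin, along y. It turns freely on the wire, so it starts plumb with its x faces upright: pinch it from above across x
- drip_cup: white slanted sleeve with a blue lip on a steel foot (105 x 95 mm), fixed to the bench. Origin: centre of the sleeve on the bench; the sleeve's axis leans 0.22 rad from vertical towards the body's +x. Sleeve bore 65 mm, 55 mm deep, its highest lip 85 mm above the bench; once the basket has been drawn about 60 mm along the slope it is clear of the sleeve, and swings
- cup_mouth (a point): centre of the mouth of the drip cup's sleeve
- rinse_dish: round blue plastic rinse dish, 100 mm outer and 90 mm inner diameter, 50 mm high, its floor 5 mm thick, 600 g, loose on the bench. Origin: centre of its underside
- spray: clear spray bottle with a red and white trigger head, 72 mm diameter, 201 mm high, loose; origin at the centre of its underside
- amber: amber bottle with a black cap, 64 mm diameter, 140 mm high, loose; origin at the centre of its underside
- jar: glass jar with a green cap, 70 mm diameter, 85 mm high, loose; origin at the centre of its underside
- slide_box: flat green slide box 95 x 175 x 30 mm, loose; origin at the centre of its underside
- petri: stack of three glass petri dishes, 94 mm diameter, 51 mm high, loose; origin at the centre of its underside

How it is judged (in metres and radians):
On the way:
1. the basket hangs still above the middle of the rinse dish, clear of the rim (its underside within 12 mm of the dish's axis, at least 3 mm above the rim, slower than 0.05 m/s), for 2.5 s (horizontal distance between basket and rinse_dish below 0.012 m and z of basket in the frame of rinse_dish above 0.053 m and linear speed of basket below 0.05 m/s and contact force between basket and rinse_dish below 0.2 N), for 2.5 s.
At the end, for the whole second after the job is handed in: the basket stands upright (within 0.1 rad) and at rest on the floor of the rinse dish, within 16 mm of its middle, with the grip let go; the dish has moved less than 20 mm and the other things less than 30 mm (horizontal distance between basket and rinse_dish below 0.016 m and z of basket in the frame of rinse_dish below 0.008 m and angle between basket's own z axis and vertical below 0.1 rad and linear speed of basket below 0.02 m/s and contact force between the fingers and grip below 0.1 N and distance of rinse_dish from where it was at the start of the episode below 0.02 m and distance of each of spray, amber, jar, slide_box, petri from where it was at the start of the episode below 0.03 m); the robot touches nothing.
It fails at once if the fingers press on the basket or its bail instead of the grip (more than 3 N) (contact force between the fingers and basket above 3 N).
It fails at once if the basket is levered upright while still inside the drip cup's sleeve (leaning less than 0.13 rad with its underside lower than 67 mm), or tips by more than 0.55 rad and spills (angle between basket's own z axis and vertical above 0.55 rad or (horizontal distance between basket and drip_cup below 0.03 m and height (world z) of basket below 0.067 m and angle between basket's own z axis and vertical below 0.13 rad)).
It fails at once if the basket comes down to the bench outside the dish (its underside lower than 16 mm) or touches one of the other things (more than 1 N) ((height (world z) of basket below 0.016 m and horizontal distance between basket and rinse_dish above 0.03 m) or contact force between basket and spray above 1 N or contact force between basket and amber above 1 N or contact force between basket and jar above 1 N or contact force between basket and slide_box above 1 N or contact force between basket and petri above 1 N).
It fails at once if the hanging basket knocks the side or rim of the dish (more than 3 N), or is dropped or pressed hard onto its floor (more than 25 N) ((contact force between basket and rinse_dish above 3 N and z of basket in the frame of rinse_dish above 0.012 m) or contact force between basket and rinse_dish above 25 N).
It fails at once if the rinse dish is shifted by more than 20 mm or another thing on the bench by more than 30 mm (distance of rinse_dish from where it was at the start of the episode above 0.02 m or distance of any of spray, amber, jar, slide_box, petri from where it was at the start of the episode above 0.03 m).
It also fails if it takes over 48 s, if anything falls off the work surface, if the arm or the gripper's body presses on something with over 40 N, if the wrist force passes 120 N, or if a joint passes its speed limit or range.

## Robot

A 6-joint arm with a two-finger parallel gripper is mounted at the origin on the work surface. World frame = base frame: x ahead of the robot, y to its left, z up, the work surface at z = 0. Lengths are in mm, angles in rad, forces in N, time in s.
With the tool pointing down it reaches from about 275 to 1000 mm from the base axis. Payload 8.4 kg.
Tool frame: the origin (TCP) lies between the finger pads; the fingertips stand 17 mm ahead of it and the grasp point (between the pads) lies 2 mm behind it; z points along the fingers, y is the line along which they close (so a half turn about z gives the same grasp; the last joint's range is limited). The gripper opens to 85 mm and grips with 20 to 120 N. Pads are 22 mm wide; open, the fingers measure 114 mm over their backs; the gripper's body (76 mm by 85 mm) begins 54 mm behind the grasp point. The pads swing forward as they close: fully open they stand 13 mm farther back than shut.
Start: joints at [-1.207, 0.353, 1.633, -0, 1.155, -0.002], TCP at [223.559, -583.652, 248.281] pointing down, gripper open.
Joint ranges: [-2.63, 2.63], [-0.92, 2.1], [0.06, 2.66], [-1.3, 4.44], [0, 2.69], [-3.02, 3.02]. Speed limits (rad/s): [2.22, 2.22, 2.79, 3.14, 3.14, 3.14].

## Interface

Orientations are given as [roll, pitch, yaw] about the fixed x, y, z axes, in that order (R = Rz(yaw) Ry(pitch) Rx(roll)).
In Python, from rig import sense, grab_frame, sign_off gives the robot as it stands. The module is installed in compiled form; this text tells all that it offers.
- The arm moves only by the tool send_rows, never from a script. Its argument "moves" is a list that holds one entry, the list of rows, each a list of 7 numbers: the shift along the world's x, y, z in m, then the turn, a rotation vector about the world's x, y, z in rad, then the opening, from -1 (shut) to 1 (fully open). In form: [[[dx, dy, dz, rx, ry, rz, jaw], ...]]. A call has 1 to 10 rows; each row shifts and turns the commanded pose from where the row before left it; what a row does not reach is not made up. A row lasts 1/10 s, in which the tool goes at most 50 mm and 8.59 degrees, less where a joint would pass 70% of its speed; a pose out of reach is approached as far as the arm can. A call with a gripper value outside its range is refused whole. The fingers move at their own pace and stop on an object; "grip_force" is the grip in N (left out, the last holds). Time passes only in rows, so rows that do not move let the fingers close. It gives the time, the measured TCP pose, the force, the opening and the grip force at its end, in the units of the state.
- sense(): the state, without advancing time (a new reading comes with each control period).
- grab_frame(name): name is "scene" or "side" or "wrist"; returns a dict with "img" (384x512x3 uint8, red, green, blue), "mtx" (3x3 intrinsics, pixels), "rvec" (rotation vector, rad) and "tvec" (3), from world to camera coordinates, as OpenCV has them; the wrist camera has in their place "T_tool_cam" (4x4, takes a point from camera to tool coordinates, whose origin is the TCP and whose axes are the flange's). Camera axes: x right, y down, z forward; pixel columns grow to the right and rows downward; lengths in mm; the calibration is good to about 2 mm. A picture is of the moment at which its call begins: read the wrist's pose just before it. There is no depth.
- sign_off(): hands the job in; it is judged then, once.
The state is a dict: "clock": time; "qpos": joint angles; "qvel": joint speeds; "joint_efforts": joint torques, N m; "eef_pos": TCP position; "tcp_rot": TCP orientation; "contact_force": force on the tool from outside, world axes, zero at the start; "wrist_torque": the same for the moment, N m; "opening": opening from 0.0 (shut) to 1.0 (fully open); "grasp_force": force on a finger pad.
Only numpy, scipy, OpenCV 4.12 (cv2) and the standard library are available. Lean on these libraries where they do the work, as an engineer would, in place of code of your own. Each camera call takes 0.05 s, during which the arm holds its last target. There are 200 camera calls.

## Working session

There is one attempt and no reset: what is moved stays moved. The work goes in short steps, Python scripts to look and compute and a tool call to move; the robot and the scene stay as the last step left them, time stands still between calls to the robot, and variables do not carry over. Pictures are saved under pics/ and viewed, at most 10 in all, crops included, and the job is handed in when it is done.

Besides the shell and the picture viewer there is one more tool, called after "Emit:" by a JSON object that holds its "op" and its "data", one argument or row to a line. send_rows: Moves the arm, as the interface text tells. Its arguments: {"type":"object","properties":{"moves":{"type":"array"},"grip_force":{"type":"number"}},"required":["moves"]}

```bash
mkdir -p pics && cat > h.py <<'E'
import numpy as np, cv2, pickle
from rig import sense, grab_frame, sign_off
def snap(n,f):
    d=grab_frame(n); pickle.dump(d,open(f'pics/{f}.pkl','wb')); cv2.imwrite(f'pics/{f}.png',d['img'][:,:,::-1]); return d
def load(f): return pickle.load(open(f'pics/{f}.pkl','rb'))
def ray(d,u,v):
    R=cv2.Rodrigues(np.array(d['rvec'],float))[0]; t=np.array(d['tvec'],float).ravel()
    r=R.T@np.linalg.inv(d['mtx'])@np.array([u,v,1.]); return -R.T@t, r/np.linalg.norm(r)
def atz(d,u,v,z):
    c,r=ray(d,u,v); return c+r*(z-c[2])/r[2]
def tri(obs):
    A=np.zeros((3,3));b=np.zeros(3)
    for d,u,v in obs:
        c,r=ray(d,u,v);P=np.eye(3)-np.outer(r,r);A+=P;b+=P@c
    return np.linalg.solve(A,b)
def proj(d,p): return cv2.projectPoints(np.array(p,float).reshape(-1,3),np.array(d['rvec'],float),np.array(d['tvec'],float),d['mtx'],None)[0].reshape(-1,2)
E
python3 - <<'E'
from h import *
a=snap('scene','s0');b=snap('side','d0')
im=np.hstack([a['img'],b['img']])
for d in(a,b): print(ray(d,256,192))
print(sense()['tcp_rot'])
E
```

```text
(array([ 989.45014383, -739.38203339, 1411.47035844]), array([-0.28696867,  0.50021446, -0.81696663]))
(array([ 343.51591287,  912.03625834, 1260.83645436]), array([ 0.13200215, -0.61987121, -0.77352125]))
[-3.14030819e+00 -1.43680884e-05  3.65707453e-01]
```

View pics/s0.png

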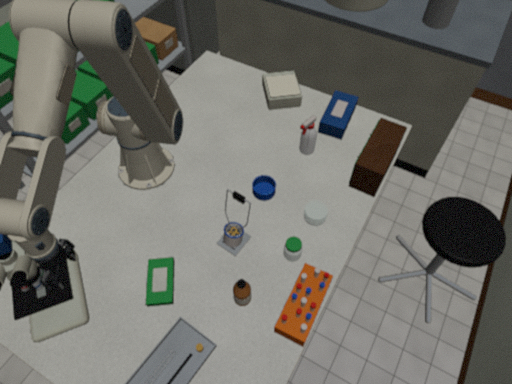

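View pics/d0.png

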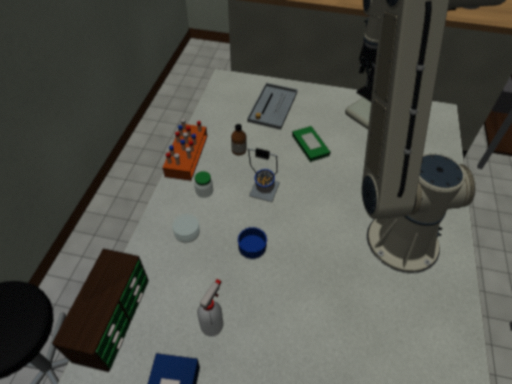

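The scene view has the grip at about (238,198), the basket mouth at (233,232) and the dish at (264,187). The side view has the grip at (262,154), the basket at (264,181) and the dish at (252,242). I'll enlarge both.

```bash
python3 - <<'E'
from h import *
a=load('s0');b=load('d0')
A=a['img'][160:270,200:300];B=b['img'][140:270,220:300]
A=cv2.resize(A,None,fx=5,fy=5,interpolation=cv2.INTER_CUBIC);B=cv2.resize(B,None,fx=4.2,fy=4.2,interpolation=cv2.INTER_CUBIC)
H=max(A.shape[0],B.shape[0])
A,B=[cv2.copyMakeBorder(x,0,H-x.shape[0],0,0,cv2.BORDER_CONSTANT) for x in(A,B)]
A=A[:,:460]
cv2.imwrite('pics/c0.png',np.hstack([A,B])[:,:,::-1]);print(np.hstack([A,B]).shape)
for d,(u,v) in((a,(264,187)),(b,(252,242))):
  hsv=cv2.cvtColor(d['img'],cv2.COLOR_RGB2HSV)
  m=cv2.inRange(hsv,(100,120,40),(130,255,255))
  n,l,s,c=cv2.connectedComponentsWithStats(m)
  i=[i for i in range(1,n) if s[i][4]>10]
  for k in i:print(s[k],c[k])
  for k in i:
    if np.hypot(*(c[k]-[u,v]))<12:
      cn=cv2.findContours((l==k).astype(np.uint8),0,1)[0][0];e=cv2.fitEllipse(cn);print('ell',e,atz(d,*e[0],50),atz(d,*e[0],25))
  
E
```

```text
(550, 796, 3)
[319  91  39  47 808] [337.75       114.35148515]
[253 176  22  24 431] [263.53364269 187.12529002]
[  0 234  11  20 128] [  3.328125  245.3203125]
[320 283   4   4  15] [321.6 284.6]
[306 288   5   5  16] [308.125 290.25 ]
[292 294   5   5  18] [293.88888889 295.94444444]
[306 314   5   5  18] [308.16666667 315.72222222]
ell ((263.5375061035156, 187.12017822265625), (21.909996032714844, 23.18097496032715), 173.14356994628906) [526.00478747 131.41933547  50.        ] [517.49477193 147.40942595  25.        ]
[181 140   3   4  11] [182.09090909 141.36363636]
[238 228  28  26 493] [252.02028398 241.7484787 ]
[ 148  354   49   30 1070] [172.84859813 368.8       ]
ell ((251.79721069335938, 240.45285034179688), (24.694652557373047, 27.966588973999023), 81.23876953125) [516.39807241 153.57937185  50.        ] [519.96755033 137.91960038  25.        ]
```

View pics/c0.png

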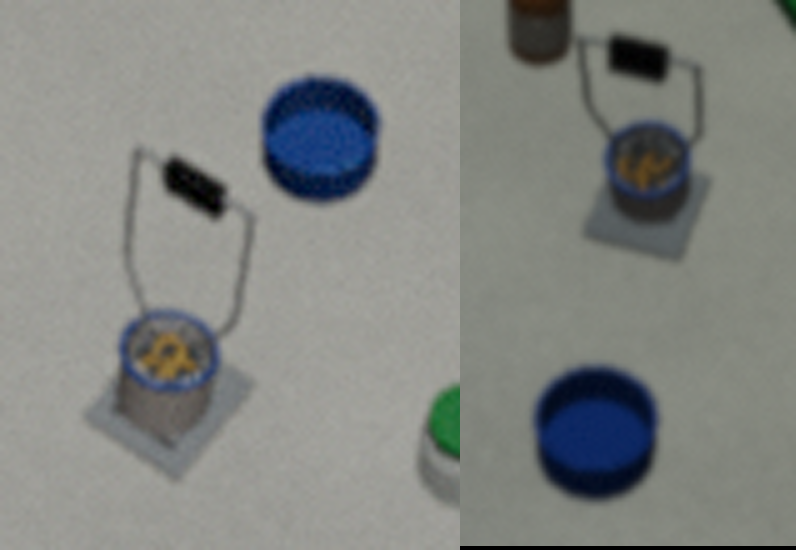

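The enlarged crop shows the cross wire ends at (138,150)-(252,216) in the scene part and (578,40)-(701,68) in the side part. The grip centres are at (194,187) and (639,58), and the dish rim and foot corners are clear.

```bash
python3 - <<'E'
from h import *
a=load('s0');b=load('d0')
fa=lambda x,y:(a,200+(x+.5)/5-.5,160+(y+.5)/5-.5)
fb=lambda x,y:(b,220+(x-460+.5)/4.2-.5,140+(y+.5)/4.2-.5)
P={}
for n,p,q in [('w1',(138,150),(701,68)),('w2',(252,216),(578,40)),('grip',(194,187),(639,58)),('cupmouth',(168,350),(648,160)),('dishrim',(321,124),(596,414)),('dishfloor',(318,147),(595,437))]:
    o=[fa(*p),fb(*q)];X=tri(o);P[n]=X
    print(n,X.round(1),[ (proj(d,X)[0]-[u,v]).round(2) for d,u,v in o])
w=P['w2']-P['w1'];print('wirelen',np.linalg.norm(w),np.degrees(np.arctan2(w[1],w[0])))
for p in[(83,413),(180,480),(255,382)]: print('footA',atz(*fa(*p),8).round(1))
for p in[(711,178),(682,260),(583,236)]: print('footB',atz(*fb(*p),8).round(1))
# other things, base heights
for n,z,p,q in[('jar',85,(293,243),(203,177)),('amber',140,(241,283),(239,129)),('spray',201,(308,120),(213,287)),('petri',51,(316,213),(186,227)),('sbox',30,(160,280),(311,142))]:
    print(n,atz(a,*p,z).round(),atz(b,*q,z).round())
print(sense()['eef_pos'])
E
```

```text
w1 [484.7 -69.2 247.6] [array([-0.61, -0.16]), array([-0.65,  0.15])]
w2 [585.8 -77.2 248.3] [array([0.04, 0.01]), array([ 0.04, -0.01])]
grip [535.2 -73.6 242.9] [array([-0.25, -0.06]), array([-0.26,  0.05])]
cupmouth [ 531.2 -115.    73.1] [array([-0.07, -0.01]), array([-0.07,  0.01])]
dishrim [518.9 144.4  49.2] [array([-0.24, -0.04]), array([-0.29,  0.05])]
dishfloor [518.1 144.5  15.1] [array([0.09, 0.02]), array([ 0.11, -0.02])]
wirelen 101.4452889415694 -4.531556575173367
footA [ 481.4 -165.9    8. ]
footA [ 577.3 -177.     8. ]
footA [583.9 -74.9   8. ]
footB [ 478.8 -163.3    8. ]
footB [485.9 -60.9   8. ]
footB [579.6 -67.2   8. ]
jar [756. -59.  85.] [753. -55.  85.]
amber [ 684. -306.  140.] [ 672. -284.  140.]
spray [569. 432. 201.] [564. 420. 201.]
petri [769. 124.  51.] [752. 153.  51.]
sbox [ 397. -406.   30.] [ 388. -395.   30.]
[ 223.39300403 -583.27170808  247.60577234]
```

Emit:
{"op": "send_rows", "data": {
  "moves": [
    [[0.0195, 0.0319, 0.009, 0, 0, -0.028, 1], [0.0195, 0.0319, 0.009, 0, 0, -0.028, 1], [0.0195, 0.0319, 0.009, 0, 0, -0.028, 1], [0.0195, 0.0319, 0.009, 0, 0, -0.028, 1], [0.0195, 0.0319, 0.009, 0, 0, -0.028, 1], [0.0195, 0.0319, 0.009, 0, 0, -0.028, 1], [0.0195, 0.0319, 0.009, 0, 0, -0.028, 1], [0.0195, 0.0319, 0.009, 0, 0, -0.028, 1]]
  ]
}}

```text
clock: 0.9
eef_pos: [379.9, -327.0, 320.4]
tcp_rot: [-3.141, 0.0, 0.14]
contact_force: [1.1, -0.5, -0.4]
opening: 0.999
grasp_force: 0.0
```

Emit:
{"op": "send_rows", "data": {
  "moves": [
    [[0.0195, 0.0319, 0, 0, 0, -0.028, 1], [0.0195, 0.0319, 0, 0, 0, -0.028, 1], [0.0195, 0.0319, 0, 0, 0, -0.028, 1], [0.0195, 0.0319, 0, 0, 0, -0.028, 1], [0.0195, 0.0319, 0, 0, 0, -0.028, 1], [0.0195, 0.0319, 0, 0, 0, -0.028, 1], [0.0195, 0.0319, 0, 0, 0, -0.028, 1], [0.0195, 0.0319, 0, 0, 0, -0.028, 1], [0, 0, 0, 0, 0, 0, 1], [0, 0, 0, 0, 0, 0, 1]]
  ]
}}

```text
clock: 1.9
eef_pos: [535.4, -72.6, 319.8]
tcp_rot: [3.141, 0.001, -0.08]
contact_force: [-0.2, 0.5, -0.1]
opening: 0.996
grasp_force: 0.0
```

```bash
python3 - <<'E'
from h import *
s=sense();print(s['clock'],s['eef_pos'],s['tcp_rot'],s['qpos'],s['qvel'])
d=snap('wrist','w1');print(d['T_tool_cam'].round(3).tolist(),d['mtx'].tolist())
E
```

```text
1.9 [535.43155033 -72.64827922 319.79122809] [ 3.14134143e+00  1.14122750e-03 -7.99646186e-02] [-1.37443544e-01  1.57696244e-01  1.72986235e+00 -3.32806893e-04
  1.25515898e+00  1.51342075e+00] [-0.03128273 -0.01069389  0.00917271 -0.00617892 -0.00019602 -0.00934415]
[[0.0, -0.945, -0.326, 84.114], [1.0, 0.0, -0.001, 0.152], [0.001, -0.326, 0.945, -125.153], [0.0, 0.0, 0.0, 1.0]] [[275.27366466839226, 0.0, 253.23832222192218], [0.0, 275.27366466839226, 188.14364537117487], [0.0, 0.0, 1.0]]
```

View pics/w1.png

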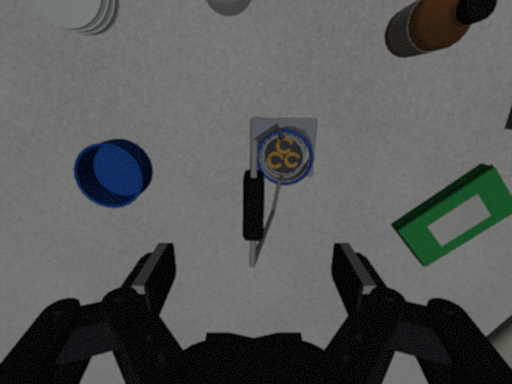

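The wrist view shows the grip centred between the open fingers, at about (253,205), with the wire upright in the image, so it is already aligned. I'm going down and pinching.

Emit:
{"op": "send_rows", "data": {
  "moves": [
    [[0, 0, -0.01, 0, 0, 0, 1], [0, 0, -0.01, 0, 0, 0, 1], [0, 0, -0.01, 0, 0, 0, 1], [0, 0, -0.01, 0, 0, 0, 1], [0, 0, -0.01, 0, 0, 0, 1], [0, 0, -0.01, 0, 0, 0, 1], [0, 0, -0.01, 0, 0, 0, 1], [0, 0, -0.005, 0, 0, 0, 1], [0, 0, -0.004, 0, 0, 0, 1], [0, 0, 0, 0, 0, 0, 1]]
  ]
}}

```text
clock: 2.95
eef_pos: [535.4, -73.2, 240.8]
tcp_rot: [-3.142, 0.001, -0.082]
contact_force: [0.6, -0.2, 0.1]
opening: 1.001
grasp_force: 0.0
```

Emit:
{"op": "send_rows", "data": {
  "moves": [
    [[0, 0, 0, 0, 0, 0, 0.2], [0, 0, 0, 0, 0, 0, 0], [0, 0, 0, 0, 0, 0, -0.2], [0, 0, 0, 0, 0, 0, -0.4], [0, 0, 0, 0, 0, 0, -0.5], [0, 0, 0, 0, 0, 0, -0.6], [0, 0, 0, 0, 0, 0, -0.7], [0, 0, 0, 0, 0, 0, -1], [0, 0, 0, 0, 0, 0, -1], [0, 0, 0, 0, 0, 0, -1]]
  ],
  "grip_force": 50
}}

```text
clock: 3.95
eef_pos: [535.7, -73.1, 241.5]
tcp_rot: [-3.141, -0.0, -0.082]
contact_force: [-0.0, 2.6, 3.7]
opening: 0.181
grasp_force: 49.5
```

```bash
python3 - <<'E'
from h import *
s=sense();print(s['clock'],s['eef_pos'],s['tcp_rot'],s['contact_force'],s['opening'],s['grasp_force'])
a=snap('scene','s1');b=snap('side','d1')
A=cv2.resize(a['img'][160:270,205:285],None,fx=5,fy=5,interpolation=3);B=cv2.resize(b['img'][120:230,225:305],None,fx=5,fy=5,interpolation=3)
cv2.imwrite('pics/c1.png',np.hstack([A,B])[:,:,::-1])
E
```

```text
3.95 [535.67279596 -73.13979352 241.45183645] [-3.14143613e+00 -2.62206216e-04 -8.21642106e-02] [-0.03613108  2.56429237  3.70079157] 0.18118783203464367 49.51468527317047
```

View pics/c1.png

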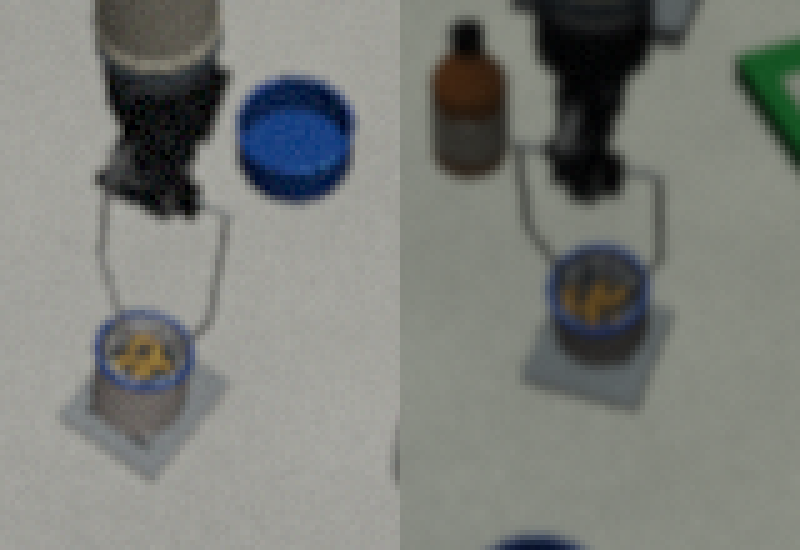

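The crop shows the grip pinched, with the bail legs free and the basket still seated and leaning in the cup. I'm drawing it along the slope.

Emit:
{"op": "send_rows", "data": {
  "moves": [
    [[0.0001, 0.0011, 0.005, 0, 0, 0, -1], [0.0001, 0.0011, 0.005, 0, 0, 0, -1], [0.0001, 0.0011, 0.005, 0, 0, 0, -1], [0.0001, 0.0011, 0.005, 0, 0, 0, -1]]
  ]
}}

```text
clock: 4.45
eef_pos: [535.7, -68.9, 261.4]
tcp_rot: [3.141, 0.001, -0.082]
contact_force: [0.2, -0.3, -5.1]
opening: 0.186
grasp_force: 48.9
```

Emit:
{"op": "send_rows", "data": {
  "moves": [
    [[0.0001, 0.0011, 0.005, 0, 0, 0, -1], [0.0001, 0.0012, 0.005, 0, 0, 0, -1], [0.0001, 0.0012, 0.005, 0, 0, 0, -1], [0.0001, 0.0012, 0.005, 0, 0, 0, -1]]
  ]
}}

```text
clock: 4.85
eef_pos: [536.3, -64.0, 281.7]
tcp_rot: [3.142, -0.0, -0.082]
contact_force: [0.4, -1.8, -5.8]
opening: 0.182
grasp_force: 48.9
```

Emit:
{"op": "send_rows", "data": {
  "moves": [
    [[0.0002, 0.0022, 0.0098, 0, 0, 0, -1], [0.0002, 0.0022, 0.0098, 0, 0, 0, -1], [0.0002, 0.0022, 0.0098, 0, 0, 0, -1], [0.0002, 0.0022, 0.0098, 0, 0, 0, -1], [0.0002, 0.0022, 0.0098, 0, 0, 0, -1], [0.0002, 0.0022, 0.0098, 0, 0, 0, -1], [0.0002, 0.0022, 0.0098, 0, 0, 0, -1], [0, 0, 0, 0, 0, 0, -1]]
  ]
}}

```text
clock: 5.65
eef_pos: [538.5, -48.5, 351.6]
tcp_rot: [-3.142, -0.002, -0.082]
contact_force: [1.3, 0.3, -5.6]
opening: 0.178
grasp_force: 49.1
```

```bash
python3 - <<'E'
from h import *
F=[]
for i in range(16):
    s=sense();n='side'; F.append((s['clock'],s['eef_pos'],s['contact_force'],grab_frame(n)))
pickle.dump(F,open('pics/sw1.pkl','wb'))
print(F[0][:3],F[-1][:3])
tiles=[f[3]['img'][90:215,215:305] for f in F[:16:2]]
T=[cv2.resize(t,None,fx=2,fy=2,interpolation=3) for t in tiles]
cv2.imwrite('pics/t1.png',np.vstack([np.hstack(T[:4]),np.hstack(T[4:])])[:,:,::-1])
E
```

```text
(5.65, array([538.46581698, -48.5071306 , 351.59511475]), array([ 1.29630424,  0.34158335, -5.64198091])) (6.4, array([537.8167633 , -48.57117177, 349.89492425]), array([ 0.60723937,  1.02034436, -5.59198842]))
```

View pics/t1.png

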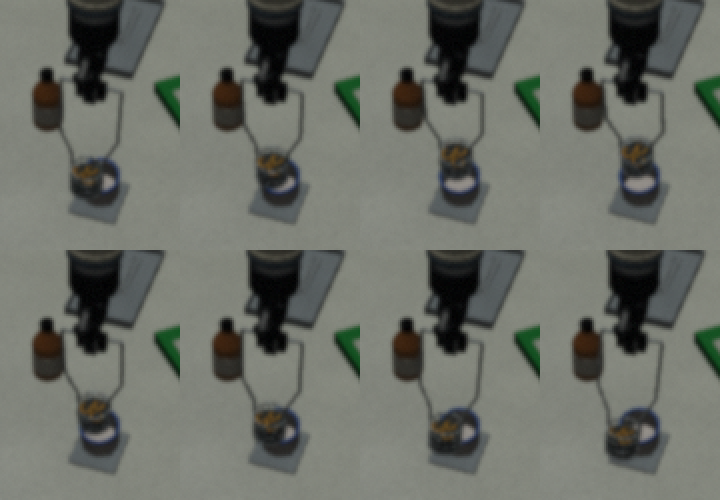

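The tiles show the freed basket swinging, with nothing touching it. I'll fit the swing and plan a swing-cancelling transport.

```bash
cat > swing.py <<'E'
from h import *
from scipy.optimize import least_squares
W=6.884; UD=np.array([.0800,.9968,0]); WD=np.array([.9968,-.08,0])
def cen(im,roi):
    x0,x1,y0,y1=roi; h=cv2.cvtColor(im[y0:y1,x0:x1],cv2.COLOR_RGB2HSV).astype(int)
    c=im[y0:y1,x0:x1].astype(float); w=np.clip(c[...,0]-c[...,2]-25,0,None)  # red-blue weight
    Y,X=np.mgrid[y0:y1,x0:x1]; return np.array([(w*X).sum(),(w*Y).sum()])/w.sum(), w.sum()
def fit(F,roi,t0,L=None):
    C=[cen(f[3]['img'],roi)[0] for f in F]; T=np.array([f[0] for f in F])-t0
    def pt(p):
        th=p[0]*np.cos(W*T)+p[1]/W*np.sin(W*T)+p[2]
        return np.array([proj(f[3],f[1]+[0,0,6.5]+p[4]*WD+p[3]*(np.sin(a)*UD-np.cos(a)*np.array([0,0,1])))[0] for f,a in zip(F,th)])
    g=lambda p:np.r_[(pt(p)-C).ravel(),(p[3]-208)/8,p[2]/.01,p[4]/4]
    r=least_squares(g,[.1,0,0,205,0]); res=(pt(r.x)-C)
    return r.x,res
def plan(D,th,dth,N,dt=.1,sub=1):
    # columns: effect of unit velocity in row k on (disp, th, dth) at the end; L=g/W^2 (m)
    L=.207; te=N*dt; A=np.zeros((3,N))
    for k in range(N):
        A[0,k]=dt
        for t,s in((k*dt,1),((k+1)*dt,-1)):
            d=te-t; A[1,k]+=-s/L*np.sin(W*d)/W; A[2,k]+=-s/L*np.cos(W*d)
    f=np.array([th*np.cos(W*te)+dth/W*np.sin(W*te),-th*W*np.sin(W*te)+dth*np.cos(W*te)])
    b=np.r_[D,-f]
    Dm=np.zeros((N+1,N)); 
    for k in range(N): Dm[k,k]=1;Dm[k+1,k]=-1
    H=Dm.T@Dm; K=np.block([[H,A.T],[A,np.zeros((3,3))]])
    v=np.linalg.solve(K,np.r_[np.zeros(N),b])[:N]; return v*dt
def sim(m,th,dth,dt=.1):
    L=.207;mx=abs(th);out=[]
    dv=np.diff(np.r_[0,np.array(m)/dt,0])
    for k,x in enumerate(dv):
        dth-=x/L
        if k<len(m):
            for j in range(10):
                th,dth=th*np.cos(W*.01)+dth/W*np.sin(W*.01),-th*W*np.sin(W*.01)+dth*np.cos(W*.01);mx=max(mx,abs(th))
    return th,dth,mx
E
python3 - <<'E'
from swing import *
F=pickle.load(open('pics/sw1.pkl','rb'))
roi=(241,290,145,205)
s=sense();print(s['clock'],s['eef_pos'])
x,res=fit(F,roi,s['clock']);print(x.round(4),abs(res).mean(0),abs(res).max(0))
print(np.hypot(x[0],x[1]/W))
for wait in range(0,10,2):
  a=W*wait*.1; th=x[0]*np.cos(a)+x[1]/W*np.sin(a);dth=-x[0]*W*np.sin(a)+x[1]*np.cos(a)
  for N in(10,14,18):
    m=plan(.1909,th,dth,N);print(wait,N,(m*1000).round(1),np.abs(np.diff(np.r_[0,m,0])).max().round(4),sim(m,th,dth)[2].round(3))
E
```

```text
6.45 [537.80150157 -48.56265788 349.9124253 ]
[ 1.707000e-01 -6.293000e-01 -5.100000e-03  1.946736e+02  1.858700e+00] [0.3426232  0.19126121] [0.88077158 0.3279702 ]
0.1936461353117322
0 10 [13.9 18.4 16.6 13.2 12.6 16.4 23.2 28.9 28.6 19.1] 0.0191 0.272
0 14 [ 3.6  4.6  5.   7.  11.3 17.6 23.9 28.1 28.5 24.9 18.4 11.2  5.2  1.6] 0.0073 0.223
0 18 [ 3.4  3.9  3.2  3.5  6.  10.8 16.8 21.9 24.4 23.3 19.2 13.7  8.9  6.2
  5.9  7.   7.5  5.5] 0.006 0.206
2 10 [ 6.2 10.2 13.8 18.1 23.  27.4 29.6 28.1 22.1 12.3] 0.0123 0.256
2 14 [ 1.2  3.4  7.9 14.5 21.8 27.5 29.7 27.7 22.3 15.3  9.1  5.   3.1  2.2] 0.0073 0.212
2 18 [ 0.5  1.2  3.1  6.5 10.9 15.1 17.9 18.6 17.2 14.5 11.9 10.4 10.4 11.5
 12.6 12.4 10.2  5.8] 0.0058 0.2
4 10 [ 8.7 17.  23.9 28.2 29.3 27.1 22.7 17.1 11.3  5.8] 0.0087 0.197
4 14 [ 3.3  8.7 15.3 21.5 25.2 25.5 22.5 17.6 12.6  9.2  7.9  8.1  7.9  5.7] 0.0067 0.193
4 18 [ 2.3  5.8  9.7 13.  14.8 14.8 13.4 11.5 10.2 10.3 11.6 13.5 14.9 14.8
 12.9  9.6  5.6  2.2] 0.0039 0.193
6 10 [17.3 27.7 30.5 27.3 21.3 16.1 13.6 13.6 13.6 10.1] 0.0173 0.091
6 14 [ 6.4 11.8 15.3 16.6 16.1 14.8 13.9 14.  15.  16.4 16.8 15.5 11.9  6.4] 0.0064 0.118
6 18 [ 5.8 10.2 12.4 12.5 11.4 10.3 10.4 12.1 14.7 17.4 18.7 18.  15.  10.8
  6.4  3.   1.2  0.5] 0.0058 0.127
8 10 [18.1 25.1 23.  16.8 12.  12.  17.  23.3 25.3 18.3] 0.0183 0.208
8 14 [ 5.6  7.8  7.9  7.8  9.1 12.7 17.8 22.8 25.7 25.3 21.4 15.2  8.5  3.2] 0.0067 0.199
8 18 [ 5.4  7.3  6.8  5.8  6.1  9.  13.9 19.4 23.4 24.4 21.8 16.7 10.7  5.9
  3.5  3.3  4.   3.5] 0.006 0.187
```

Emit:
{"op": "send_rows", "data": {
  "moves": [
    [[0, 0, 0, 0, 0, 0, -1], [0, 0, 0, 0, 0, 0, -1], [0, 0, 0, 0, 0, 0, -1], [0, 0, 0, 0, 0, 0, -1], [0, 0, 0, 0, 0, 0, -1], [0, 0, 0, 0, 0, 0, -1], [-0.002, 0.0066, 0, 0, 0, 0, -1], [-0.0015, 0.012, 0, 0, 0, 0, -1], [-0.0012, 0.0154, 0, 0, 0, 0, -1], [-0.0011, 0.0168, 0, 0, 0, 0, -1]]
  ]
}}

```text
clock: 7.45
eef_pos: [531.7, 3.6, 349.9]
tcp_rot: [-3.141, -0.0, -0.082]
contact_force: [0.5, 0.9, -6.2]
opening: 0.183
grasp_force: 49.0
```

Emit:
{"op": "send_rows", "data": {
  "moves": [
    [[-0.0012, 0.0162, 0, 0, 0, 0, -1], [-0.0013, 0.015, 0, 0, 0, 0, -1], [-0.0014, 0.0141, 0, 0, 0, 0, -1], [-0.0014, 0.0142, 0, 0, 0, 0, -1], [-0.0013, 0.0152, 0, 0, 0, 0, -1], [-0.0012, 0.0165, 0, 0, 0, 0, -1], [-0.0011, 0.017, 0, 0, 0, 0, -1], [-0.0012, 0.0156, 0, 0, 0, 0, -1], [-0.0015, 0.012, 0, 0, 0, 0, -1], [-0.002, 0.0066, 0, 0, 0, 0, -1]]
  ]
}}

```text
clock: 8.45
eef_pos: [518.2, 145.7, 349.8]
tcp_rot: [-3.142, 0.0, -0.081]
contact_force: [0.5, -0.3, -5.7]
opening: 0.18
grasp_force: 49.1
```

```bash
python3 - <<'E'
from swing import *
F=[]
for i in range(20):
    s=sense(); F.append((s['clock'],s['eef_pos'],s['contact_force'],grab_frame('side')))
pickle.dump(F,open('pics/sw2.pkl','wb'))
s=snap('scene','s2')
p=proj(F[0][3],F[0][1]-[0,0,200])[0].astype(int);print(p,F[0][0],F[0][1],F[-1][1],F[-1][2])
roi=(p[0]-26,p[0]+26,p[1]-26,p[1]+26)
print([cen(f[3]['img'],roi)[0].round(2).tolist() for f in F[::2]],cen(F[0][3]['img'],roi)[1])
x,res=fit(F,roi,sense()['clock']);print(x.round(4),abs(res).mean(0),abs(res).max(0))
ps=proj(s,F[0][1]-[0,0,200])[0].astype(int)
A=cv2.resize(s['img'][ps[1]-50:ps[1]+50,ps[0]-38:ps[0]+38],None,fx=5,fy=5,interpolation=3);B=cv2.resize(F[-1][3]['img'][p[1]-50:p[1]+50,p[0]-38:p[0]+38],None,fx=5,fy=5,interpolation=3)
cv2.imwrite('pics/c2.png',np.hstack([A,B])[:,:,::-1]);print(ps,p)
E
```

```text
[251 221] 8.45 [518.20251347 145.65157619 349.79117885] [518.37066571 144.48909722 349.88118035] [ 0.04543484  0.2843236  -5.97165177]
[[250.4, 220.21], [250.27, 220.37], [250.38, 219.99], [251.06, 219.09], [251.38, 218.02], [251.82, 217.09], [251.74, 217.05], [251.42, 217.64], [251.12, 219.0], [250.49, 219.95]] 1453.0
[ 3.420000e-02 -5.230000e-02 -4.300000e-03  1.952848e+02  3.529400e+00] [0.10805265 0.11125151] [0.19927241 0.29825774]
[263 169] [251 221]
```

View pics/c2.png

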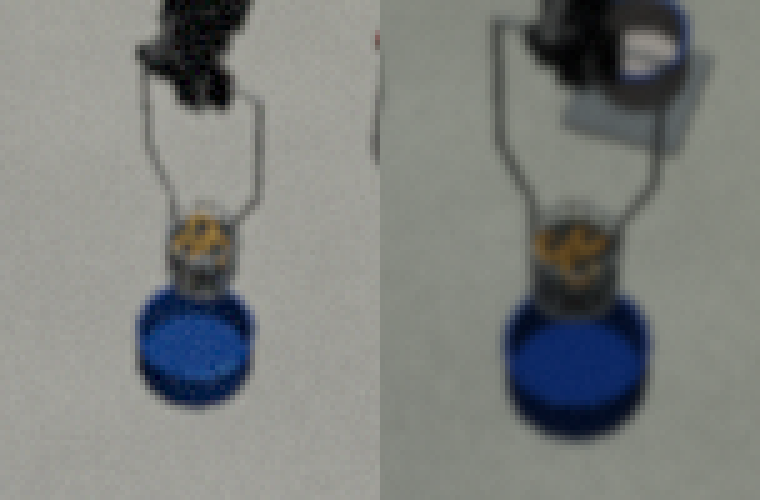

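The picture shows the basket hanging over the dish with about 0.035 rad of swing left. I'll plan a small damping move.

```bash
python3 - <<'E'
from swing import *
th0,d0=.0342,-.0523
print(sense()['clock'],sense()['eef_pos'])
for wait in range(0,9):
  a=W*wait*.1; th=th0*np.cos(a)+d0/W*np.sin(a);dth=-th0*W*np.sin(a)+d0*np.cos(a)
  for N in(6,8):
    m=plan(0,th,dth,N);print(wait,N,(m*1000).round(1),sim(m.round(4),th,dth))
# geometry refine: wire ends in both views (crop px /5 + origin)
a=load('s2');F=pickle.load(open('pics/sw2.pkl','rb'));b=F[-1][3]
fa=lambda x,y:(a,263-38+(x+.5)/5-.5,169-50+(y+.5)/5-.5)
fb=lambda x,y:(b,251-38+(x-380+.5)/5-.5,221-50+(y+.5)/5-.5)
for n,p,q in [('rimL/legs kink1',(148,140),(661,185)),('kink2',(260,200),(497,145)),('brass',(201,235),(573,250)),('dishrim',(195,331),(577,344)),('dishfloor',(195,348),(576,362))]:
    print(n,tri([fa(*p),fb(*q)]).round(1))
E
```

```text
9.5 [518.37414245 144.50631793 349.90511416]
0 6 [ 3.5  1.6 -1.6 -2.9 -1.4  0.9] (np.float64(6.319750715261507e-05), np.float64(0.0014904423028673022), np.float64(0.0342))
0 8 [ 1.9  1.3 -0.5 -1.9 -2.1 -0.9  0.7  1.5] (np.float64(-4.205609141460164e-05), np.float64(-0.0009814060420908072), np.float64(0.0342))
1 6 [ 3.6  0.5 -3.3 -3.6 -0.2  3. ] (np.float64(0.00011690558131513692), np.float64(-0.00183526277766613), np.float64(0.03388443640911971))
1 8 [ 1.   0.1 -1.3 -2.  -1.5  0.1  1.7  2. ] (np.float64(0.00014166062587210246), np.float64(-0.0012850489795301484), np.float64(0.028946929109085515))
2 6 [ 2.  -0.9 -3.4 -2.6  1.1  3.8] (np.float64(-0.0003863765950707478), np.float64(0.0017896628837991424), np.float64(0.03608016581692103))
2 8 [-0.4 -1.1 -1.6 -1.2 -0.2  1.1  1.9  1.6] (np.float64(0.0001079975177075786), np.float64(0.0018845178391467682), np.float64(0.0286570355613185))
3 6 [-0.5 -1.8 -2.  -0.5  1.9  2.8] (np.float64(-0.0001709026501375754), np.float64(6.100630990879541e-06), np.float64(0.032303081256694545))
3 8 [-1.5 -1.9 -1.1  0.1  1.2  1.6  1.2  0.5] (np.float64(-0.000
[... 997 characters left out ...]
 -3.6] (np.float64(1.5959000333452518e-05), np.float64(0.0019623777102443785), np.float64(0.0350643751141754))
7 8 [ 1.   1.5  1.5  0.7 -0.4 -1.4 -1.7 -1.2] (np.float64(0.000407984843958486), np.float64(-0.002846164313002039), np.float64(0.027030973815180884))
8 6 [ 1.5  2.   1.  -0.6 -2.  -2. ] (np.float64(0.0001869753472964385), np.float64(-0.0012220440943237904), np.float64(0.030787526221439366))
8 8 [ 1.9  1.9  0.7 -0.7 -1.6 -1.6 -0.7  0.1] (np.float64(0.0002622950279407922), np.float64(-0.0012182478295600738), np.float64(0.030165126850881695))
rimL/legs kink1 [466.8 152.9 249.1]
kink2 [570.4 144.3 247.6]
brass [518.5 152.5 164.8]
dishrim [517.9 145.7  44.1]
dishfloor [518.6 145.4  20.4]
```

Emit:
{"op": "send_rows", "data": {
  "moves": [
    [[0.0002, 0.0019, 0, 0, 0, 0, -1], [0.0001, 0.0013, 0, 0, 0, 0, -1], [0, -0.0005, 0, 0, 0, 0, -1], [-0.0002, -0.0019, 0, 0, 0, 0, -1], [-0.0002, -0.0021, 0, 0, 0, 0, -1], [-0.0001, -0.0009, 0, 0, 0, 0, -1], [0.0001, 0.0007, 0, 0, 0, 0, -1], [0.0001, 0.0015, 0, 0, 0, 0, -1]]
  ]
}}

```text
clock: 10.3
eef_pos: [518.4, 144.4, 349.9]
tcp_rot: [-3.141, -0.0, -0.083]
contact_force: [0.4, 0.0, -6.3]
opening: 0.182
grasp_force: 49.1
```

```bash
cat > watch.py <<'E'
from swing import *
import sys
F=[]
for i in range(int(sys.argv[2])):
    s=sense(); F.append((s['clock'],s['eef_pos'],s['contact_force'],grab_frame('side')))
pickle.dump(F,open(f'pics/{sys.argv[1]}.pkl','wb'))
p=proj(F[0][3],F[0][1]-[0,0,200])[0].astype(int);roi=(p[0]-26,p[0]+26,p[1]-26,p[1]+26)
x,res=fit(F,roi,sense()['clock']);print(sense()['clock'],sense()['eef_pos'],F[0][1],x.round(4),abs(res).mean(0),abs(res).max(0))
for wait in range(0,6):
  a=W*wait*.1; th=x[0]*np.cos(a)+x[1]/W*np.sin(a);dth=-x[0]*W*np.sin(a)+x[1]*np.cos(a)
  m=plan(0,th,dth,8);print(wait,(m*1000).round(1),sim(m.round(4),th,dth))
E
python3 watch.py sw3 20
```

```text
11.3 [518.36214781 144.44993337 349.86222741] [518.39973453 144.40815862 349.93290601] [-2.500000e-03  2.350000e-02 -4.200000e-03  1.959051e+02  3.337000e+00] [0.0779909 0.0570783] [0.16494    0.11119021]
0 [-0.1 -0.   0.2  0.2  0.2 -0.  -0.2 -0.2] (np.float64(-0.00020098454740479936), np.float64(0.0004528676741813835), np.float64(0.0033752972292780997))
1 [ 0.1  0.1  0.2  0.1  0.  -0.1 -0.2 -0.2] (np.float64(-0.0003720101367935286), np.float64(0.0009785312376537642), np.float64(0.0035133436747649626))
2 [ 0.2  0.2  0.1 -0.  -0.1 -0.2 -0.1 -0. ] (np.float64(-0.0002158736165815183), np.float64(0.0036116090505093424), np.float64(0.0033448807758240735))
3 [ 0.2  0.2  0.  -0.2 -0.2 -0.2  0.   0.1] (np.float64(0.00014858026635368232), np.float64(0.0010273099036578492), np.float64(0.0042019401076206124))
4 [ 0.2  0.1 -0.1 -0.3 -0.2 -0.1  0.2  0.2] (np.float64(-0.00011848568629410695), np.float64(-0.0006218351045506731), np.float64(0.0036284351028531884))
5 [ 0.  -0.1 -0.2 -0.2 -0.1  0.1  0.2  0.2] (np.float64(0.00033369976142958786), np.float64(0.002719354277184502), np.float64(0.003340291152584368))
```

Emit:
{"op": "send_rows", "data": {
  "moves": [
    [[0, 0, -0.003, 0, 0, 0, -1], [0, 0, -0.006, 0, 0, 0, -1], [0, 0, -0.007, 0, 0, 0, -1], [0, 0, -0.007, 0, 0, 0, -1], [0, 0, -0.007, 0, 0, 0, -1], [0, 0, -0.007, 0, 0, 0, -1], [0, 0, -0.007, 0, 0, 0, -1], [0, 0, -0.006, 0, 0, 0, -1], [0, 0, -0.003, 0, 0, 0, -1], [0, 0, 0, 0, 0, 0, -1]]
  ]
}}

```text
clock: 12.3
eef_pos: [518.2, 144.4, 296.4]
tcp_rot: [3.141, 0.001, -0.082]
contact_force: [0.8, -0.3, -5.9]
opening: 0.184
grasp_force: 49.1
```

```bash
python3 watch.py sw4 20 && python3 - <<'E'
from swing import *
a=snap('scene','s4');b=pickle.load(open('pics/sw4.pkl','rb'))[-1][3]
e=sense()['eef_pos'];o=[]
ims=[]
for d in(a,b):
    p=proj(d,[518,145,80])[0].astype(int);o.append(p);ims.append(cv2.resize(d['img'][p[1]-35:p[1]+35,p[0]-28:p[0]+28],None,fx=7,fy=7,interpolation=3))
print(o);cv2.imwrite('pics/c4.png',np.hstack(ims)[:,:,::-1])
E
```

```text
13.3 [518.36299353 144.44483663 296.8775194 ] [518.16328212 144.39229619 296.39277075] [-0.000000e+00  1.360000e-02 -4.200000e-03  1.964918e+02  3.130700e+00] [0.04922142 0.05636009] [0.14882127 0.1327411 ]
0 [ 0.   0.1  0.1  0.1  0.  -0.1 -0.1 -0.1] (np.float64(0.00017779790478188515), np.float64(-0.0024833950651329414), np.float64(0.0014994340603412767))
1 [ 0.1  0.1  0.1 -0.  -0.1 -0.1 -0.1 -0. ] (np.float64(-9.187776936260885e-05), np.float64(-0.002695420519691184), np.float64(0.001499434060341276))
2 [ 0.1  0.1  0.  -0.1 -0.1 -0.1 -0.   0. ] (np.float64(0.00011043577187767965), np.float64(-0.00031533141461786263), np.float64(0.0019392901489655753))
3 [ 0.1  0.  -0.  -0.1 -0.1 -0.   0.1  0.1] (np.float64(0.00017630229044240025), np.float64(0.0025784474224232654), np.float64(0.001754095909667901))
4 [ 0.  -0.  -0.1 -0.1 -0.1  0.   0.1  0.1] (np.float64(-6.46788451066798e-05), np.float64(-0.0017183543208574258), np.float64(0.0016908277039511363))
5 [-0.1 -0.1 -0.1 -0.   0.   0.1  0.1  0.1] (np.float64(2.5058811150043387e-05), np.float64(0.003133638394407014), np.float64(0.0013229200105147204))
[array([263, 179]), array([251, 233])]
```

View pics/c4.png

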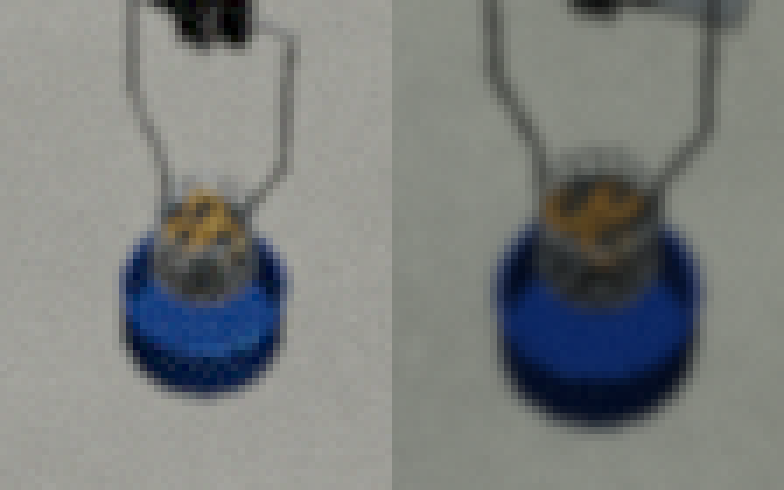

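The crop shows the basket hanging nearly still over the dish. Its sides are at u 157–250 in the scene part and 537–662 in the side part, against the dish's 120–288 and 497–698.

```bash
python3 - <<'E'
from swing import *
a=load('s4');b=pickle.load(open('pics/sw4.pkl','rb'))[-1][3]
fa=lambda x,y:(a,263-28+(x+.5)/7-.5,179-35+(y+.5)/7-.5)
fb=lambda x,y:(b,251-28+(x-392+.5)/7-.5,233-35+(y+.5)/7-.5)
k1=tri([fa(133,97),fb(707,130)]);k2=tri([fa(287,170),fb(493,78)]);print(k1,k2,(k1+k2)/2)
def circ(c,r,z,d):
    t=np.linspace(0,6.283,73);return proj(d,np.c_[c[0]+r*np.cos(t),c[1]+r*np.sin(t),0*t+z])
def obs(d,f,L,R,bot):
    return [f(L,0)[1],f(R,0)[1],f((L+R)/2,bot)[2]]
def solve(r,z0,z1,ob):
    def g(c):
        o=[]
        for d,q in ob:
            P=np.vstack([circ(c,r,z0,d),circ(c,r,z1,d)]);o+=[P[:,0].min()-q[0],P[:,0].max()-q[1],P[:,1].max()-q[2]]
        return np.array(o)
    s=least_squares(g,[518,145],diff_step=1e-3);return s.x,g(s.x).round(1)
print('dish',solve(50,0,50,[(a,obs(a,fa,120,288,392)),(b,obs(b,fb,497,698,425))]))
print('basket',solve(30,68,70,[(a,obs(a,fa,157,250,303)),(b,obs(b,fb,537,662,308))]))
E
```

```text
[469.38216419 145.07147628 194.09179689] [569.86694714 140.42587379 196.12489848] [519.62455566 142.74867504 195.10834768]
dish (array([517.63818377, 146.63336014]), array([-0.1, -0.2,  0.8, -0.3,  0.2,  0.6]))
basket (array([518.11259203, 142.9691604 ]), array([-0.9,  0.3,  0.9, -0.1, -0.3,  0.8]))
```

Emit:
{"op": "send_rows", "data": {
  "moves": [
    [[0, 0.0002, 0, 0, 0, 0, -1], [0, 0.0002, 0, 0, 0, 0, -1], [0, 0.0002, 0, 0, 0, 0, -1], [0, 0.0002, 0, 0, 0, 0, -1], [0, 0.0002, 0, 0, 0, 0, -1], [0, 0.0002, 0, 0, 0, 0, -1], [0, 0.0002, 0, 0, 0, 0, -1], [0, 0.0002, 0, 0, 0, 0, -1], [0, 0.0002, 0, 0, 0, 0, -1]]
  ]
}}

```text
clock: 14.25
eef_pos: [518.4, 146.3, 296.9]
tcp_rot: [-3.142, -0.0, -0.082]
contact_force: [0.5, 0.2, -6.1]
opening: 0.181
grasp_force: 49.1
```

Emit:
{"op": "send_rows", "data": {
  "moves": [
    [[0, 0, 0, 0, 0, 0, -1], [0, 0, 0, 0, 0, 0, -1], [0, 0, 0, 0, 0, 0, -1], [0, 0, 0, 0, 0, 0, -1], [0, 0, 0, 0, 0, 0, -1], [0, 0, 0, 0, 0, 0, -1], [0, 0, 0, 0, 0, 0, -1], [0, 0, 0, 0, 0, 0, -1], [0, 0, 0, 0, 0, 0, -1], [0, 0, 0, 0, 0, 0, -1]]
  ]
}}

```text
clock: 15.25
eef_pos: [518.3, 146.3, 296.9]
tcp_rot: [3.142, 0.0, -0.082]
contact_force: [0.6, 0.5, -6.0]
opening: 0.178
grasp_force: 49.1
```

Emit:
{"op": "send_rows", "data": {
  "moves": [
    [[0, 0, 0, 0, 0, 0, -1], [0, 0, 0, 0, 0, 0, -1], [0, 0, 0, 0, 0, 0, -1], [0, 0, 0, 0, 0, 0, -1], [0, 0, 0, 0, 0, 0, -1], [0, 0, 0, 0, 0, 0, -1], [0, 0, 0, 0, 0, 0, -1], [0, 0, 0, 0, 0, 0, -1], [0, 0, 0, 0, 0, 0, -1], [0, 0, 0, 0, 0, 0, -1]]
  ]
}}

```text
clock: 16.25
eef_pos: [518.4, 146.3, 296.9]
tcp_rot: [-3.142, -0.0, -0.082]
contact_force: [-0.5, 0.1, -5.0]
opening: 0.182
grasp_force: 49.1
```

Emit:
{"op": "send_rows", "data": {
  "moves": [
    [[0, 0, 0, 0, 0, 0, -1], [0, 0, 0, 0, 0, 0, -1], [0, 0, 0, 0, 0, 0, -1], [0, 0, 0, 0, 0, 0, -1], [0, 0, 0, 0, 0, 0, -1], [0, 0, 0, 0, 0, 0, -1], [0, 0, 0, 0, 0, 0, -1], [0, 0, 0, 0, 0, 0, -1], [0, 0, 0, 0, 0, 0, -1], [0, 0, 0, 0, 0, 0, -1]]
  ]
}}

```text
clock: 17.25
eef_pos: [518.3, 146.2, 296.9]
tcp_rot: [3.142, 0.0, -0.082]
contact_force: [1.2, 0.1, -6.1]
opening: 0.181
grasp_force: 49.1
```

```bash
python3 watch.py sw5 20 | head -2
```

```text
18.25 [518.363807   146.25494392 296.87888585] [518.34823181 146.2477345  296.86148211] [ 1.400000e-03 -1.580000e-02 -4.800000e-03  1.951956e+02  3.276200e+00] [0.07461536 0.06031389] [0.13342907 0.11512356]
0 [ 0.1 -0.  -0.1 -0.2 -0.1  0.   0.1  0.2] (np.float64(-0.00042193460451089767), np.float64(-0.0030065132152213812), np.float64(0.00232904071700902))
```

Emit:
{"op": "send_rows", "data": {
  "moves": [
    [[0, 0, -0.003, 0, 0, 0, -1], [0, 0, -0.006, 0, 0, 0, -1], [0, 0, -0.007, 0, 0, 0, -1], [0, 0, -0.007, 0, 0, 0, -1], [0, 0, -0.007, 0, 0, 0, -1], [0, 0, -0.007, 0, 0, 0, -1], [0, 0, -0.006, 0, 0, 0, -1], [0, 0, -0.005, 0, 0, 0, -1], [0, 0, -0.004, 0, 0, 0, -1], [0, 0, -0.002, 0, 0, 0, -1]]
  ]
}}

```text
clock: 19.25
eef_pos: [518.3, 146.2, 242.5]
tcp_rot: [3.141, 0.0, -0.082]
contact_force: [-0.3, 0.0, -5.8]
opening: 0.184
grasp_force: 49.1
```

Emit:
{"op": "send_rows", "data": {
  "moves": [
    [[0, 0, -0.001, 0, 0, 0, -1], [0, 0, -0.001, 0, 0, 0, -1], [0, 0, -0.001, 0, 0, 0, -1], [0, 0, 0, 0, 0, 0, -1]]
  ]
}}

```text
clock: 19.65
eef_pos: [518.4, 146.3, 239.9]
tcp_rot: [-3.142, -0.0, -0.082]
contact_force: [0.6, 0.4, -5.8]
opening: 0.182
grasp_force: 49.1
```

Emit:
{"op": "send_rows", "data": {
  "moves": [
    [[0, 0, -0.001, 0, 0, 0, -1], [0, 0, -0.001, 0, 0, 0, -1], [0, 0, 0, 0, 0, 0, -1]]
  ]
}}

```text
clock: 19.95
eef_pos: [518.3, 146.2, 237.8]
tcp_rot: [3.142, 0.0, -0.082]
contact_force: [0.4, 0.6, -6.1]
opening: 0.182
grasp_force: 49.1
```

Emit:
{"op": "send_rows", "data": {
  "moves": [
    [[0, 0, -0.001, 0, 0, 0, -1], [0, 0, -0.001, 0, 0, 0, -1], [0, 0, 0, 0, 0, 0, -1]]
  ]
}}

```text
clock: 20.25
eef_pos: [518.3, 146.2, 235.7]
tcp_rot: [3.141, 0.0, -0.082]
contact_force: [0.6, 0.4, -6.6]
opening: 0.177
grasp_force: 49.1
```

Emit:
{"op": "send_rows", "data": {
  "moves": [
    [[0, 0, -0.001, 0, 0, 0, -1], [0, 0, 0, 0, 0, 0, -1]]
  ]
}}

```text
clock: 20.45
eef_pos: [518.3, 146.2, 234.8]
tcp_rot: [3.142, 0.0, -0.082]
contact_force: [-0.2, 0.5, -6.6]
opening: 0.181
grasp_force: 49.1
```

Emit:
{"op": "send_rows", "data": {
  "moves": [
    [[0, 0, -0.0005, 0, 0, 0, -1], [0, 0, 0, 0, 0, 0, -1]]
  ]
}}

```text
clock: 20.65
eef_pos: [518.3, 146.2, 234.3]
tcp_rot: [3.142, 0.0, -0.082]
contact_force: [-0.1, -0.6, -5.0]
opening: 0.184
grasp_force: 49.1
```

Emit:
{"op": "send_rows", "data": {
  "moves": [
    [[0, 0, -0.0006, 0, 0, 0, -1], [0, 0, 0, 0, 0, 0, -1]]
  ]
}}

```text
clock: 20.85
eef_pos: [518.3, 146.3, 233.7]
tcp_rot: [3.142, 0.0, -0.082]
contact_force: [0.4, -0.3, -6.0]
opening: 0.181
grasp_force: 49.1
```

Emit:
{"op": "send_rows", "data": {
  "moves": [
    [[0, 0, -0.0006, 0, 0, 0, -1], [0, 0, 0, 0, 0, 0, -1]]
  ]
}}

```text
clock: 21.05
eef_pos: [518.3, 146.3, 233.1]
tcp_rot: [3.142, 0.0, -0.082]
contact_force: [-0.5, -0.4, -6.7]
opening: 0.18
grasp_force: 49.1
```

Emit:
{"op": "send_rows", "data": {
  "moves": [
    [[0, 0, -0.0005, 0, 0, 0, -1], [0, 0, 0, 0, 0, 0, -1]]
  ]
}}

```text
clock: 21.25
eef_pos: [518.3, 146.2, 232.6]
tcp_rot: [3.142, 0.0, -0.082]
contact_force: [-0.5, 0.4, -6.0]
opening: 0.181
grasp_force: 49.1
```

Emit:
{"op": "send_rows", "data": {
  "moves": [
    [[0, 0, -0.0006, 0, 0, 0, -1], [0, 0, 0, 0, 0, 0, -1]]
  ]
}}

```text
clock: 21.45
eef_pos: [518.3, 146.2, 232.0]
tcp_rot: [3.142, 0.0, -0.082]
contact_force: [-0.2, 0.2, -6.3]
opening: 0.178
grasp_force: 49.1
```

Emit:
{"op": "send_rows", "data": {
  "moves": [
    [[0, 0, -0.0006, 0, 0, 0, -1], [0, 0, 0, 0, 0, 0, -1]]
  ]
}}

```text
clock: 21.65
eef_pos: [518.3, 146.2, 231.4]
tcp_rot: [3.142, 0.0, -0.082]
contact_force: [0.1, 0.9, -6.8]
opening: 0.183
grasp_force: 49.1
```

Emit:
{"op": "send_rows", "data": {
  "moves": [
    [[0, 0, -0.0006, 0, 0, 0, -1], [0, 0, 0, 0, 0, 0, -1]]
  ]
}}

```text
clock: 21.85
eef_pos: [518.3, 146.2, 230.8]
tcp_rot: [3.142, 0.0, -0.082]
contact_force: [-0.4, -0.0, -6.5]
opening: 0.182
grasp_force: 49.1
```

Emit:
{"op": "send_rows", "data": {
  "moves": [
    [[0, 0, -0.0006, 0, 0, 0, -1], [0, 0, 0, 0, 0, 0, -1]]
  ]
}}

```text
clock: 22.05
eef_pos: [518.3, 146.2, 230.2]
tcp_rot: [3.142, 0.0, -0.082]
contact_force: [-0.4, -0.6, -6.0]
opening: 0.177
grasp_force: 49.1
```

Emit:
{"op": "send_rows", "data": {
  "moves": [
    [[0, 0, -0.0006, 0, 0, 0, -1], [0, 0, 0, 0, 0, 0, -1]]
  ]
}}

```text
clock: 22.25
eef_pos: [518.4, 146.3, 229.7]
tcp_rot: [-3.142, -0.0, -0.082]
contact_force: [0.0, -0.4, -7.1]
opening: 0.181
grasp_force: 49.2
```

Emit:
{"op": "send_rows", "data": {
  "moves": [
    [[0, 0, -0.0006, 0, 0, 0, -1], [0, 0, 0, 0, 0, 0, -1]]
  ]
}}

```text
clock: 22.45
eef_pos: [518.7, 146.3, 229.6]
tcp_rot: [-3.141, -0.001, -0.082]
contact_force: [-0.4, -0.2, 0.4]
opening: 0.182
grasp_force: 50.0
```

The force went to zero, so the basket is standing on the floor. I'll release it gently.

Emit:
{"op": "send_rows", "data": {
  "moves": [
    [[0, 0, 0, 0, 0, 0, -0.6], [0, 0, 0, 0, 0, 0, -0.5], [0, 0, 0, 0, 0, 0, -0.3], [0, 0, 0, 0, 0, 0, 0], [0, 0, 0, 0, 0, 0, 0.5], [0, 0, 0, 0, 0, 0, 1], [0, 0, 0, 0, 0, 0, 1], [0, 0, 0, 0, 0, 0, 1], [0, 0, 0, 0, 0, 0, 1], [0, 0, 0, 0, 0, 0, 1]]
  ]
}}

```text
clock: 23.45
eef_pos: [518.3, 146.2, 229.1]
tcp_rot: [3.142, 0.0, -0.082]
contact_force: [-0.9, -0.3, -0.4]
opening: 1.002
grasp_force: 0.0
```

Emit:
{"op": "send_rows", "data": {
  "moves": [
    [[0, 0, 0.004, 0, 0, 0, 1], [0, 0, 0.008, 0, 0, 0, 1], [0, 0, 0.012, 0, 0, 0, 1], [0, 0, 0.015, 0, 0, 0, 1], [0, 0, 0.015, 0, 0, 0, 1], [0, 0, 0.015, 0, 0, 0, 1], [0, 0, 0.015, 0, 0, 0, 1], [0, 0, 0.015, 0, 0, 0, 1], [0, 0, 0, 0, 0, 0, 1], [0, 0, 0, 0, 0, 0, 1]]
  ]
}}

```text
clock: 24.45
eef_pos: [518.5, 146.3, 328.6]
tcp_rot: [-3.141, -0.001, -0.082]
contact_force: [-0.7, -1.5, 0.6]
opening: 1.003
grasp_force: 0.0
```

```bash
python3 - <<'E'
from h import *
a=snap('scene','s5');b=snap('side','d5');ims=[]
for d in(a,b):
    p=proj(d,[518,145,80])[0].astype(int);ims.append(cv2.resize(d['img'][p[1]-40:p[1]+40,p[0]-28:p[0]+28],None,fx=7,fy=7,interpolation=3))
cv2.imwrite('pics/c5.png',np.hstack(ims)[:,:,::-1])
E
```

```text
(no output)
```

View pics/c5.png

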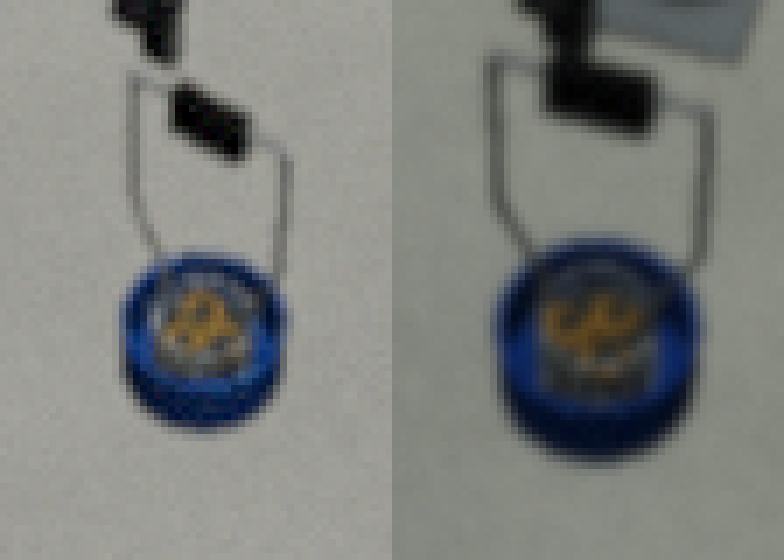

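The crop shows the basket standing upright in the middle of the dish, at about (203,325) and (597,330). The grip is free and the fingers are clear above it, so I'm handing the job in.

```bash
python3 -c "
from rig import sign_off
print(sign_off())"
```

```text
the job is handed in; nothing more can be done
None
```

The basket hung still over the dish for about 4.8 s and now stands upright in its middle with the grip let go; I saw nothing spilled or knocked, and handed it in at about 24.6 s, but sign-off returned no verdict.

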